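Lay out the pump service kit on the parts-counter mat

ROBOT

A 7-joint arm with a two-finger parallel gripper is mounted at the origin on the work surface. World frame = base frame: x ahead of the robot, y to its left, z up, the work surface at z = 0. Lengths are in mm, angles in rad, forces in N, time in s.
With the tool pointing down it reaches from about 425 to 800 mm from the base axis. Payload 8.3 kg.
Tool frame: the origin (TCP) lies midway between the tips of the shut fingers; the grasp point (between the pads) lies 19 mm behind it; z points along the fingers, y is the line along which they close (so a half turn about z gives the same grasp; the last joint's range is limited). The gripper opens to 85 mm and grips with 20 to 120 N. Pads are 22 mm wide; open, the fingers measure 114 mm over their backs; the gripper's body (76 mm by 85 mm) begins 54 mm behind the grasp point. The pads swing forward as they close: fully open they stand 13 mm farther back than shut.
Start: joints at [1.102, 0.383, 0.016, 1.37, -0.006, 1.388, -0.046], TCP at [246.755, -574.208, 231.279] pointing down, gripper open.
Joint ranges: [-2.95, 2.95], [-0.25, 2.06], [-1.52, 1.56], [0.18, 2.33], [-1.44, 4.58], [0.02, 2.06], [-3.01, 3.01]. Speed limits (rad/s): [2.39, 2.39, 3.01, 3.01, 3.14, 3.14, 3.14].

INTERFACE

Orientations are given as a unit quaternion [w, x, y, z].
In Python, from workcell import manip gives the robot as it stands. Calls block until the motion is done:
- manip.movep(position, orientation): joint-space move of the TCP to a pose.
- manip.move_linear(position, feed=150, attitude=None, contact_N=None): straight line of the TCP; attitude=None keeps the orientation; feed is the mean speed in mm/s. With contact_N (N) it stops when the force on the tool has changed by that much, and returns True; else False.
- manip.goto_joints(angles): joint-space move.
- manip.open() and manip.close_gripper(squeeze=None): open the fingers fully, or close them until they stop; squeeze is the grip in N (None keeps the last).
- manip.dwell(seconds).
- manip.ik(position, orientation): joint angles nearest the present ones, or None.
- manip.state(): the state.
- manip.grab_frame(name): name is "scene" or "top" or "wrist"; returns the picture (400x640x3 uint8, blue, green, red); there is no depth.
- manip.get_calibration(name): a dict with "vfov" (degrees; the focal length in pixels is half the picture's height over the tangent of half this angle, whatever the lens; pixels are square), "cx", "cy" (the principal point, pixels), "rvec" (rotation vector, rad) and "tvec" (3), from world to camera coordinates, as OpenCV has them. Camera axes: x right, y down, z forward; pixel columns grow to the right and rows downward; lengths in mm; the calibration is good to about 2 mm. A picture is of the moment at which its call begins: read the wrist's pose just before it. get_calibration takes no time and is no camera call; for the wrist camera it gives the pose at the moment of the call.
A pose or a line that the arm cannot do raises manip.PlanningError and nothing moves.
- manip.job_done(): hands the job in; it is judged then, once.
The state is a dict: "time_s": time; "qpos": joint angles; "joint_vel": joint speeds; "effort": joint torques, N m; "position": TCP position; "orientation": TCP orientation; "ft_force": force on the tool from outside, world axes, zero at the start; "ft_torque": the same for the moment, N m; "width": finger opening in mm; "gripper_force": force on a finger pad.
Only numpy, scipy, OpenCV 4.12 (cv2) and the standard library are available. Lean on these libraries where they do the work, as an engineer would, in place of code of your own. Each camera call takes 0.05 s, during which the arm holds its last target. There are 200 camera calls.

TASK

Lay out the pump service kit on the lined mat, whose yellow strip marks its front: the navy carton in the square between the pump and the blue motor, squared up with its long side running front to back, the bearing lying flat in the middle of the carton's top, the orange filter in the square directly behind the pump, and the shaft coupling in the square directly in front of the motor. Centre each in its square, filter and coupling standing upright, and let go of everything. Leave the tape measure, the grey carton and the black filter where they are.

Things in the scene. Friction and masses are not known exactly. Their poses are not given: they have to be found in the camera images.
- mat: Thin dark green-grey rubber kit mat, fixed to the bench at an angle that varies up to 0.2 rad, 3 mm thick, about 325 x 297 mm, with white lines that make 3 x 3 squares of 95 mm and a yellow strip along its front edge (the edge nearest the robot). Origin: under the centre of the middle square, at bench height. x points to the back (away from the yellow strip), y to the left (looking from the yellow strip towards the back), z up; square centres lie at x, y = -95, 0 or 95 mm.
- pump: Aluminium pump body with a brass port stub at its front and at its back, a square flange 60 x 60 mm and a round housing, 58 mm high, fixed upright on the mat in the middle of the left or the right square of the middle row (which one varies). Origin: centre of its underside, on the mat's top face; axes parallel to the mat's.
- motor: Blue ribbed square motor, 62 x 62 mm, with a short steel shaft pointing up, 66 mm high with the shaft, fixed upright on the mat in the middle of the other outer square of the middle row. Origin: centre of its underside, on the mat's top face; axes parallel to the mat's.
- carton: Dark navy-blue small-parts carton with lime-yellow labels, loose, closed and rigid, 84 (x) x 60 (y) x 42 (z) mm, about 0.22 kg. Starts on the bench beside the mat. Origin: centre of its underside; x along its long side, z up.
- bearing: Steel ball bearing lying flat, loose, outer diameter 52 mm, bore 25 mm, 15 mm high, about 0.13 kg. Starts on the bench beside the mat. Origin: centre of its underside, z up along its axis.
- filter: Orange spin-on filter can standing upright, loose, 66 mm in diameter, sides straight up to 57 mm, domed top at 70 mm, about 0.28 kg. Starts on the bench beside the mat. Origin: centre of its underside, z up.
- coupling: Shaft coupling standing on end, loose: two aluminium hubs with a red ring between them, 55 mm high; the lower hub and the red ring are 50 mm in diameter (up to 33 mm high), the upper hub 40 mm, about 0.25 kg. Starts on the bench beside the mat. Origin: centre of its underside, z up.
- tape: Yellow tape measure with a black disc on top, loose bystander, 56 x 56 x 34 mm, on the mat in the middle square of the front row; to be left alone. Origin: centre of its underside.
- carton_b: Light grey carton with lime-yellow labels, of the same size as the navy one (84 x 60 x 42 mm), loose bystander on the bench beside the mat; to be left alone. Origin: centre of its underside, x along its long side.
- filter_b: Black spin-on filter can of the same shape and size as the orange one (66 mm in diameter, 70 mm high), loose bystander on the bench beside the mat; to be left alone. Origin: centre of its underside.
There are look-alikes about, which are no part of the job. Of the things that look like the filter, take the one that is farthest to the robot's right at the start.

How it is judged:
By the outcome, as a careful person would: the job done as asked, in the order asked, and still so for the second after the job is handed in, with the robot touching nothing.
It also fails if it takes over 109 s, if anything falls off the work surface, if the arm or the gripper's body presses on something with over 40 N, if the wrist force passes 120 N, or if a joint passes its speed limit or range.

## Working session

There is one attempt and no reset: what is moved stays moved. The work goes in short steps, each a Python script; the robot and the scene stay as the last script left them, time stands still between calls to the robot, and variables do not carry over. Pictures are saved under pics/ and viewed, at most 14 in all, crops included, and the job is handed in when it is done.

```bash
ls; mkdir -p pics; python3 - <<'E'
from workcell import manip
import cv2
for n in("scene","top"):
    cv2.imwrite(f"pics/{n}0.png",manip.grab_frame(n)); print(n,manip.get_calibration(n))
print(manip.state())
print(manip.get_calibration("wrist"))
E
```

```text
pics
scene {'vfov': 47.04069081088387, 'cx': 320.9095239542982, 'cy': 195.14799320850057, 'rvec': array([ 1.55146566,  1.85474895, -0.90469757]), 'tvec': array([  75.1607814 , -243.27119714, 1769.89719809])}
top {'vfov': 47.46758935477351, 'cx': 325.33653753307095, 'cy': 197.52634888486062, 'rvec': array([ 2.07022399, -2.16022604,  0.22393125]), 'tvec': array([  25.05572458,  429.96883039, 1083.48155039])}
{'time_s': 0.1, 'qpos': array([ 1.10212469,  0.38421473,  0.01638406,  1.37105487, -0.00628679,
        1.38821723, -0.04648324]), 'joint_vel': array([ 0.000374  , -0.00134436,  0.00100912, -0.00359771,  0.00035828,
       -0.00086837,  0.00108431]), 'effort': array([ 3.28316179e-03, -6.29138231e+01,  8.47945735e-01, -3.72760856e+01,
        1.70090940e-02,  1.04003231e-02,  6.20250944e-05]), 'position': array([ 246.54690249, -573.81180584,  230.33851729]), 'orientation': array([-8.98313942e-04,  9.79481284e-01,  2.01533032e-01, -2.08607108e-04]), 'ft_force': array([-1.41329286, -0.71977478,  0.76658136]), 'ft_torque': array([-0.00879998, -0.00725504, -0.06626839]), 'gripper_force': 0.0, 'width': 85.64040083378609}
{'vfov': 71.68607846479719, 'cx': 319.28723733247045, 'cy': 202.429243631266, 'rvec': array([-2.42843972,  1.60191618,  0.21807084]), 'tvec': array([-625.56606534,  -32.70626656,  378.40328698])}
```

View pics/scene0.png

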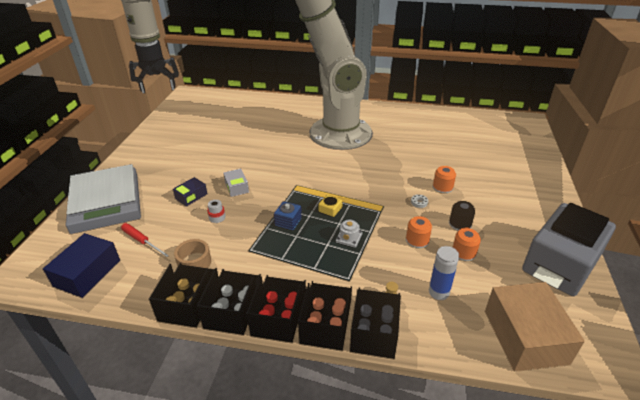

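View pics/top0.png

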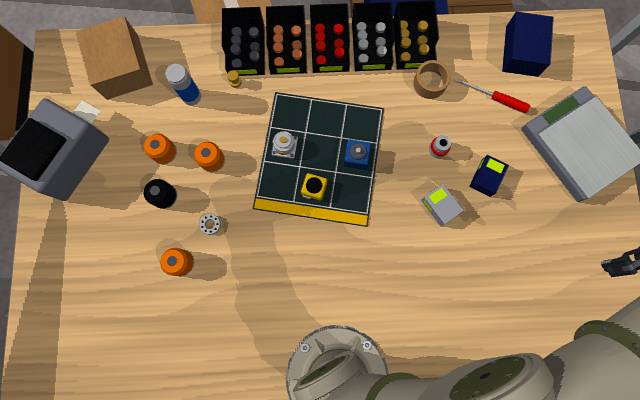

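The top view has the robot at the bottom, so robot right is image right. Mat centre is about (318,155), with the pump on the left at (285,143) and the motor on the right at (358,152).

Candidates (top view pixels):
- **Filter:** orange cans at (158,147), (207,155) and (176,262), and the black can at (159,193). (207,155) is the rightmost.
- **Carton:** small navy carton at (490,175), large navy box at (528,43), grey carton at (442,204). The small navy one fits.
- **Coupling:** (440,147), with a brass bit at (233,78) that could be mistaken for it.
- **Bearing:** (209,224), with the wooden ring at (431,79) that could be mistaken for it.

```bash
cat > h.py <<'E'
import numpy as np, cv2
from scipy.spatial.transform import Rotation as R
from workcell import manip
def cam(n):
    c=manip.get_calibration(n); f=200/np.tan(np.radians(c["vfov"]/2))
    K=np.array([[f,0,c["cx"]],[0,f,c["cy"]],[0,0,1]]); return K,R.from_rotvec(c["rvec"]).as_matrix(),np.array(c["tvec"])
def ray(px,z,C):
    K,Rm,t=C; px=np.atleast_2d(px).astype(float)
    d=np.c_[px,np.ones(len(px))]@np.linalg.inv(K).T@Rm; o=-Rm.T@t
    return (o+d*((z-o[2])/d[:,2])[:,None])[:,:2]
def proj(P,C):
    K,Rm,t=C; p=(np.atleast_2d(P)@Rm.T+t)@K.T; return p[:,:2]/p[:,2:]
def down(yaw): # tool y axis at angle yaw (world), z down
    y=np.array([np.cos(yaw),np.sin(yaw),0]); z=np.array([0,0,-1.]); x=np.cross(y,z)
    q=R.from_matrix(np.c_[x,y,z]).as_quat(); return np.array([q[3],*q[:3]])
def mask(im,lo,hi): return cv2.inRange(cv2.cvtColor(im,cv2.COLOR_BGR2HSV),np.array(lo),np.array(hi))
def blob(m,roi):
    k=np.zeros_like(m); x,y,w,h=roi; k[y:y+h,x:x+w]=m[y:y+h,x:x+w]
    return max(cv2.findContours(k,0,1)[0],key=cv2.contourArea)
E
python3 - <<'E'
from h import *
im=cv2.imread("pics/top0.png"); C=cam("top")
for n,px,z in(("f1",(158,142),70),("f2",(207,150),70),("f3",(175,260),70),("fb",(159,190),70),("bearing",(209,223),15),("carton",(491,172),42),("cb",(441,202),42),("coup",(439,143),55),("tape",(314,184),37)):
    print(n,ray(px,z,C).round()[0])
m=mask(im,(20,150,120),(32,255,255)); c=blob(m,(245,190,140,45)) # strip
w=ray(c[:,0],3,C).astype(np.float32); print("strip",cv2.minAreaRect(w))
hsv=cv2.cvtColor(im,cv2.COLOR_BGR2HSV); print("matpix",hsv[110,290],"wood",hsv[120,240])
wood=mask(im,(8,50,90),(25,200,255)); c=blob(255-wood,(240,80,155,155)); p=ray(c[:,0],3,C).astype(np.float32)
r=cv2.minAreaRect(p); print("mat",r,len(p)); print(cv2.boxPoints(r).round(1).tolist())
K,Rm,t=cam("wrist"); o=-Rm.T@t; s=manip.state(); q=s["orientation"]; T=R.from_quat([*q[1:],q[0]]).as_matrix()
print("cam in tool",T.T@(o-s["position"]),"\n",(T.T@Rm.T).round(3))
x0,y0=180,125; crop=cv2.resize(im[y0-15:y0+65,x0-60:x0+60],None,fx=5,fy=5,interpolation=2)
b=cv2.resize(im[110:190,405:525],None,fx=5,fy=5,interpolation=2)
cv2.imwrite("pics/crop.png",cv2.resize(np.vstack([crop,b]),(450,600)))
E
```

```text
f1 [584. 416.]
f2 [558. 294.]
f3 [290. 367.]
fb [461. 410.]
bearing [384. 302.]
carton [ 479. -412.]
cb [ 408. -279.]
coup [ 556. -285.]
tape [468.  34.]
strip ((404.6869201660156, 46.241485595703125), (289.5137939453125, 25.97764015197754), 78.5840072631836)
matpix [ 92 105  39] wood [ 17 116 214]
mat ((548.1634521484375, 17.042831420898438), (297.07177734375, 325.9404296875), 78.60149383544922) 456
[[359.1000061035156, -96.4000015258789], [678.5999755859375, -160.8000030517578], [737.2999877929688, 130.39999389648438], [417.79998779296875, 194.89999389648438]]
cam in tool [  68.31430032    1.15960533 -142.63110457] 
 [[-0.001 -0.964 -0.266]
 [ 1.    -0.002  0.001]
 [-0.001 -0.266  0.964]]
```

View pics/crop.png

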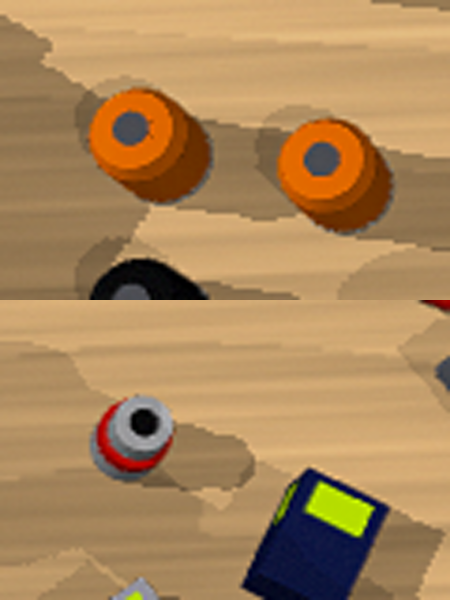

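The top crop shows the chosen filter at about (207,150), plain orange and separate from the one on its left. It also shows the coupling at (439,143) and the small navy carton at (491,172), so the choice holds. The mat outline measures 326x297, as it should. Next come wrist looks at the mat and the carton.

```bash
python3 - <<'E'
from h import *
for n,p,y in(("mat",(562,14,270),-.2),("carton",(479,-412,170),-1.0)):
    manip.movep(np.array(p,float),down(y)); manip.dwell(.2)
    C=cam("wrist"); im=manip.grab_frame("wrist"); cv2.imwrite(f"pics/w_{n}.png",im); np.savez(f"pics/w_{n}.npz",*C)
    print(n,manip.state()["time_s"],manip.state()["position"])
E
```

```text
mat 2.725 [562.02465173  13.44428391 269.91529439]
carton 4.6083 [ 479.73768389 -411.15196761  170.30304452]
```

View pics/w_mat.png

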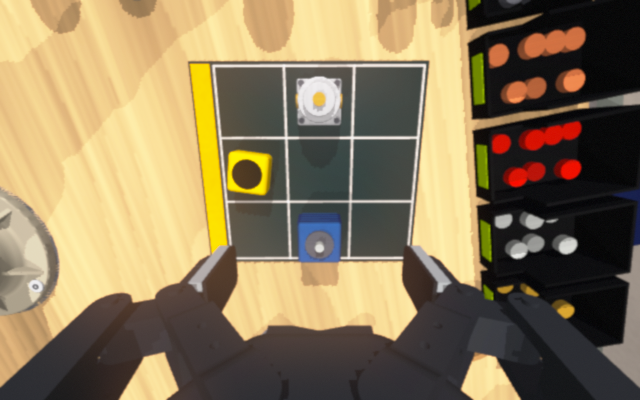

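View pics/w_carton.png

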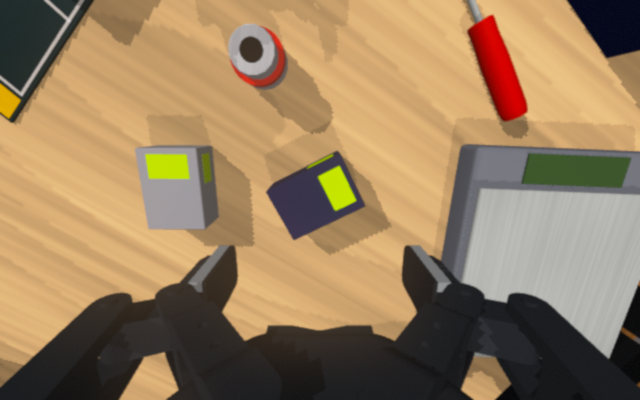

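The mat view shows inner line crossings near (285,138), (352,138), (289,201) and (350,201), with the pump at (319,100) and the motor at (320,237). The carton view shows the navy carton's top face at about (315,200), with its upper-left side wall visible.

```bash
python3 - <<'E'
from h import *
def L(n):
    d=np.load(f"pics/w_{n}.npz"); return cv2.imread(f"pics/w_{n}.png"),(d["arr_0"],d["arr_1"],d["arr_2"])
im,C=L("mat"); g=cv2.cvtColor(im,6)
p=np.array([[285.5,138],[351.5,138],[288,201],[350.5,201],[214,67],[426,67]],np.float32).reshape(-1,1,2)
p=cv2.cornerSubPix(g,p,(5,5),(-1,-1),(3,50,.01))[:,0]; w=ray(p,3,C); print(p.round(1).tolist(),w.round(1).tolist())
print("centre",w[:4].mean(0)); v=(w[1]-w[0]+w[3]-w[2]); print("x ang",np.arctan2(v[1],v[0]),np.linalg.norm(v)/2)
v=(w[0]-w[2]+w[1]-w[3]); print("y ang",np.arctan2(v[1],v[0])-np.pi/2,np.linalg.norm(v)/2)
im,C=L("carton")
m=mask(im,(100,60,15),(135,255,140))|mask(im,(28,180,120),(45,255,255))
c=blob(m,(255,140,120,110)); h=cv2.convexHull(c); a=cv2.approxPolyDP(h,3,True)[:,0]
print(a.tolist()); print(ray(a,42,C).round(1).tolist()); print(ray(a,0,C).round(1).tolist())
cv2.imwrite("pics/cc.png",cv2.resize(im[140:250,255:375],None,fx=5,fy=5,interpolation=2))
E
```

```text
[[285.79998779296875, 137.5], [351.70001220703125, 137.5], [287.8999938964844, 201.3000030517578], [349.70001220703125, 201.0], [211.5, 62.400001525878906], [426.0, 67.0]] [[526.4, 72.2], [619.4, 53.1], [507.5, -21.2], [600.3, -39.8], [451.5, 188.2], [733.7, 124.4]]
centre [563.42724395  16.09458599]
x ang -0.20033366618366005 94.81483351919654
y ang -0.20128391864846162 95.05529172982362
[[339, 156], [362, 205], [294, 237], [268, 191]]
[[524.8, -406.6], [496.4, -453.9], [429.1, -413.8], [457.3, -366.1]]
[[522.8, -411.5], [490.0, -466.1], [412.2, -419.8], [444.9, -364.7]]
```

View pics/cc.png

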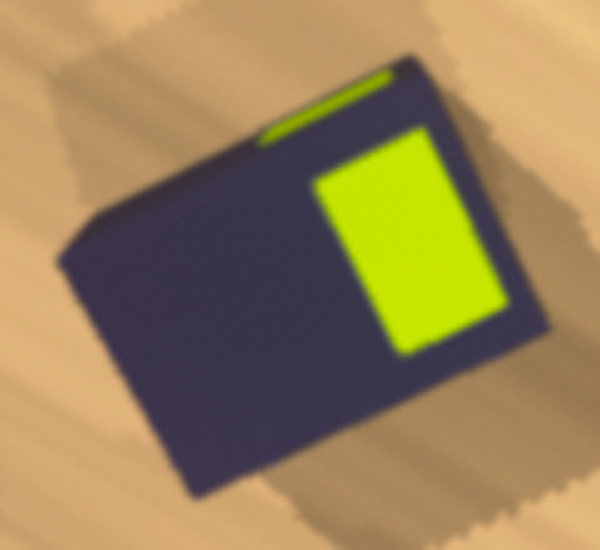

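```bash
cat >> h.py <<'E'
MO=np.array([563.1,15.6]); MA=-0.2005
def mat(x,y): c,s=np.cos(MA),np.sin(MA); return MO+[c*x-s*y,s*x+c*y]
def best(pos,yaw,half=True):
    q=manip.state()["qpos"]; r=[]
    for k in(-1,0,1):
        a=manip.ik(np.array(pos,float),down(yaw+k*np.pi))
        if a is not None: r.append((abs(a-q).max(),yaw+k*np.pi))
    return down(min(r)[1])
def pick(xy,yaw,z,sq,up=200):
    q=best([*xy,z+70],yaw); manip.movep(np.array([*xy,z+70.]),q)
    manip.move_linear(np.array([*xy,z+0.]),feed=120); print("at",manip.state()["position"].round(1))
    manip.close_gripper(sq); s=manip.state(); print("grip",s["width"],s["gripper_force"])
    manip.move_linear(np.array([*xy,up+0.]),feed=250); s=manip.state(); print("lift",s["width"],s["time_s"])
def place(xy,yaw,z,up=200):
    q=best([*xy,up],yaw); manip.movep(np.array([*xy,up+0.]),q)
    manip.move_linear(np.array([*xy,z+8.]),feed=150); manip.dwell(.15)
    c=manip.move_linear(np.array([*xy,z-2.]),feed=25,contact_N=6)
    s=manip.state(); print("contact",c,s["position"].round(1),"aim",xy,z)
    manip.open(); manip.dwell(.1); manip.move_linear(np.array([*xy,up+0.]),feed=250); print("t",manip.state()["time_s"])
def look(xy,z,yaw,name):
    manip.movep(np.array([*xy,z+0.]),best([*xy,z],yaw)); manip.dwell(.2); C=cam("wrist"); im=manip.grab_frame("wrist")
    cv2.imwrite(f"pics/w_{name}.png",im); np.savez(f"pics/w_{name}.npz",*C); return im,C
E
python3 - <<'E'
from h import *
d=np.load("pics/w_carton.npz"); C=(d["arr_0"],d["arr_1"],d["arr_2"])
w=ray([[266.6,192.4],[294,239.4],[365,205.2]],42,C); tl,bl,br=w; v=br-bl; a=np.arctan2(v[1],v[0])
c=(tl+br)/2; print(w.round(1),np.linalg.norm(v),np.linalg.norm(tl-bl),c,a)
assert 78<np.linalg.norm(v)<90 and 55<np.linalg.norm(tl-bl)<65
pick(c,a+np.pi/2,12,50)
E
```

```text
[[ 455.3 -365.6]
 [ 426.7 -415.3]
 [ 497.9 -456.6]] 82.25055101581582 57.29095904067156 [ 476.59679128 -411.07682855] -0.5261365169380184
at [ 477.1 -411.4   12.7]
grip 59.383958576677976 55.65523624420166
lift 59.66947650064102 7.5833
```

```bash
python3 - <<'E'
from h import *
place(mat(0,0),MA+np.pi/2,15)
look(mat(-40,0),230,MA,"mat2")
look((384,302),150,1.2,"bear")
look((500,300),230,0.5,"filt"); print(manip.state()["time_s"])
a=cv2.imread("pics/w_bear.png");b=cv2.imread("pics/w_filt.png"); cv2.imwrite("pics/bf.png",cv2.resize(np.vstack([a[:300],b[:300]]),(560,525)))
E
```

```text
contact True [563.5  15.6  16.3] aim [563.1  15.6] 15
t 12.3917
16.3583
```

View pics/w_mat2.png

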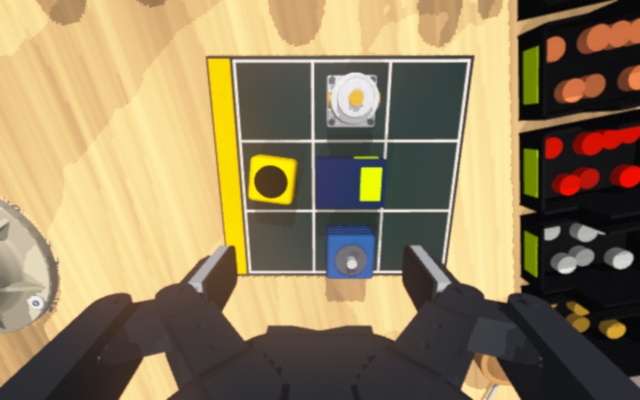

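View pics/bf.png

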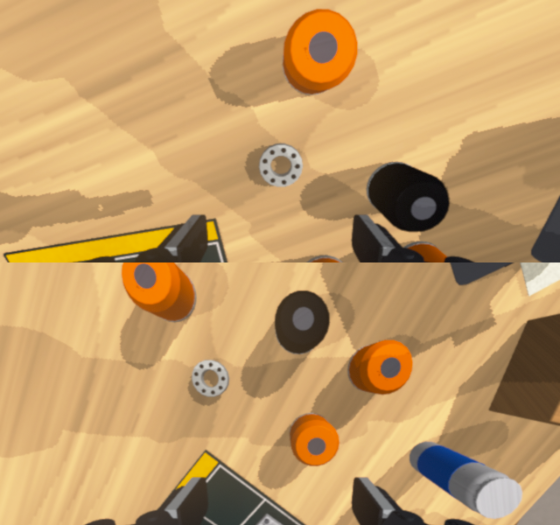

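Carton lies in the middle square at (350,182), square to the lines. The bearing is at (320,188) in the first look. The chosen filter is at (361,205) in the second, nearest the mat, with its top disc near (361,210).

```bash
python3 - <<'E'
from h import *
def L(n):
    d=np.load(f"pics/w_{n}.npz"); return cv2.imread(f"pics/w_{n}.png"),(d["arr_0"],d["arr_1"],d["arr_2"])
def tomat(w): c,s=np.cos(MA),np.sin(MA); return (w-MO)@np.array([[c,-s],[s,c]])
im,C=L("mat2")
p=np.array([[314,140.5],[388,141],[314.5,210],[385,210]],np.float32).reshape(-1,1,2)
p=cv2.cornerSubPix(cv2.cvtColor(im,6),p,(4,4),(-1,-1),(3,50,.01))[:,0]; w=ray(p,3,C); print("lines mat frame",tomat(w).round(1).tolist())
m=mask(im,(108,90,20),(130,255,160))|mask(im,(28,180,120),(45,255,255)); c=blob(m,(308,148,90,65))
a=cv2.approxPolyDP(cv2.convexHull(c),2,True)[:,0]; print(a.tolist(),tomat(ray(a,45,C)).round(1).tolist())
r=cv2.minAreaRect(tomat(ray(c[:,0],45,C)).astype(np.float32)); print("carton",r)
im,C=L("bear"); hsv=cv2.cvtColor(im,40)
c=blob(mask(im,(0,0,120),(179,45,255)),(285,150,70,75)); e=cv2.fitEllipse(cv2.convexHull(c)); print("bear",e,cv2.contourArea(c))
w=ray(cv2.convexHull(c)[:,0],15,C); print(cv2.minEnclosingCircle(w.astype(np.float32)),ray(e[0],15,C))
im,C=L("filt"); c=blob(mask(im,(100,0,50),(140,120,160)),(340,190,45,45)); (x,y),rr=cv2.minEnclosingCircle(c); print("filt",x,y,rr,ray([x,y],70,C))
c=blob(mask(im,(3,150,80),(20,255,255)),(320,165,80,75)); w=ray(cv2.convexHull(c)[:,0],57,C); print(cv2.minAreaRect(w.astype(np.float32)), cv2.boundingRect(c))
o=-C[1].T@C[2]; print("cam",o)
E
```

```text
lines mat frame [[-47.3, 48.2], [48.0, 48.2], [-45.4, -47.0], [53.0, -46.8]]
[[386, 160], [383, 206], [317, 206], [318, 158], [381, 157]] [[40.0, 27.9], [39.9, -28.4], [-41.4, -28.3], [-40.0, 30.4], [34.0, 31.5]]
carton ((-0.3742637634277344, 0.9434318542480469), (61.17767333984375, 81.95299530029297), 89.88753509521484)
bear ((320.5592346191406, 188.43995666503906), (48.37915802001953, 49.05900573730469), 79.95085906982422) 1808.0
((382.42779541015625, 303.1146545410156), 25.541486740112305) [[381.79752622 303.32334838]]Traceback (most recent call last):
  File "<stdin>", line 14, in <module>
  File "h.py", line 19, in blob
    return max(cv2.findContours(k,0,1)[0],key=cv2.contourArea)
ValueError: max() iterable argument is empty
```

```bash
python3 - <<'E'
from h import *
pick(np.array([382.2,303.2]),MA,1,40)
place(mat(-0.4,0.5),MA,46)
look(mat(-40,0),230,MA,"mat3")
look((556-20,-285),180,0.4,"coup"); print(manip.state()["time_s"])
im=cv2.imread("pics/w_filt.png"); print(cv2.cvtColor(im,40)[[205,210,214],[361,361,361]])
a=cv2.imread("pics/w_mat3.png");b=cv2.imread("pics/w_coup.png"); cv2.imwrite("pics/mc.png",cv2.resize(np.vstack([a[40:290],b[:250]]),(640,500)))
E
```

```text
at [382.6 303.7   1.6]
grip 49.33847428058445 40.13990996405482
lift 49.44337213921313 19.3
contact True [563.2  16.1  47.2] aim [562.80759282  16.1696473 ] 46
t 23.525
25.5333
[[  0  27 103]
 [  5  30 102]
 [  3  30 103]]
```

View pics/mc.png

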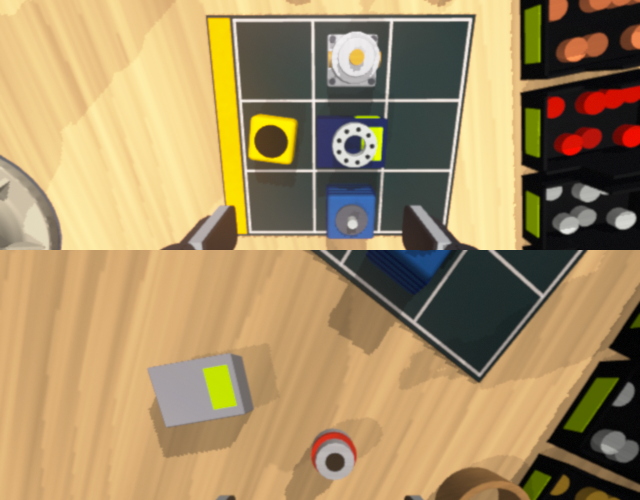

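The bearing lies flat on the carton at about (354,185) in the full image, and the coupling is at (334,205) in its view with its bore at (335,212). I'll measure the bearing's centring, the coupling and the filter.

```bash
python3 - <<'E'
from h import *
def L(n):
    d=np.load(f"pics/w_{n}.npz"); return cv2.imread(f"pics/w_{n}.png"),(d["arr_0"],d["arr_1"],d["arr_2"])
def tomat(w): c,s=np.cos(MA),np.sin(MA); return (w-MO)@np.array([[c,-s],[s,c]])
im,C=L("mat3")
c=blob(mask(im,(0,0,120),(179,45,255)),(325,155,60,55)); h=cv2.convexHull(c)[:,0]
print("bearing",cv2.minEnclosingCircle(tomat(ray(h,60,C)).astype(np.float32)))
m=mask(im,(108,90,20),(130,255,160))|mask(im,(28,180,120),(45,255,255)); m[155:212,325:384]|=mask(im,(0,0,120),(179,45,255))[155:212,325:384]
c=blob(m,(308,148,90,65)); print("carton",cv2.minAreaRect(tomat(ray(c[:,0],45,C)).astype(np.float32)))
im,C=L("filt"); c=blob(mask(im,(0,0,60),(179,80,150)),(340,190,45,45)); (x,y),rr=cv2.minEnclosingCircle(c); print("filt disc",x,y,rr,ray([x,y],70,C))
c=blob(mask(im,(3,150,80),(20,255,255)),(320,165,80,75)); h=cv2.convexHull(c)[:,0]
for z in(0,57): w=ray(h,z,C).astype(np.float32); print(z,cv2.minAreaRect(w))
im,C=L("coup"); c=blob(mask(im,(0,0,0),(179,255,70)),(315,195,40,32)); (x,y),rr=cv2.minEnclosingCircle(c); print("coup bore",x,y,rr,ray([x,y],55,C))
m=mask(im,(0,0,90),(179,40,255)); c=blob(m,(305,187,60,48)); (x,y),rr=cv2.minEnclosingCircle(c); print("coup top",x,y,rr,ray([x,y],55,C), rr*2*(C[2]*0+1)[0])
E
```

```text
bearing ((0.26208925247192383, 0.8038291931152344), 26.943761825561523)
carton ((-0.5062446594238281, -1.4345054626464844), (67.20030212402344, 82.74214172363281), 89.88824462890625)
filt disc 361.3636474609375 209.59739685058594 9.46819019317627 [[553.8009985  300.49228617]]
0 ((565.0774536132812, 290.9860534667969), (77.29358673095703, 86.11598205566406), 74.75113677978516)
57 ((550.1748046875, 301.336669921875), (65.448486328125, 72.91890716552734), 74.75119018554688)
coup bore 334.5 211.5 8.276573181152344 [[ 558.6942867  -293.40055663]]
coup top 334.21630859375 209.37942504882812 19.745437622070312 [[ 557.52284569 -291.45604719]] 39.490875244140625
```

```bash
cat >> h.py <<'E'
def pick2(xy,yaw,z,sq): # pre-centre with a gentle close crosswise, then grip
    xy=np.array(xy,float)
    manip.movep(np.array([*xy,200.]),best([*xy,200],yaw+np.pi/2))
    manip.move_linear(np.array([*xy,z+0.]),feed=180); manip.close_gripper(20); print("pre",manip.state()["width"])
    manip.open(); manip.move_linear(np.array([*xy,z+75.]),feed=200)
    pick(xy,yaw,z,sq)
E
python3 - <<'E'
from h import *
pick2((554.5,299.5),MA+np.pi/2,25,50)
place(mat(95,95),MA+np.pi/2,28)
pick2((557.8,-292.2),MA+np.pi/4,6,50)
place(mat(-95,-95),MA+np.pi/4,9)
look(mat(-60,0),300,MA,"mat4")
E
```

```text
pre 64.23823265541003
at [554.7 300.   25.5]
grip 63.858926232236826 57.12804558324933
lift 63.49954226219138 33.1667
contact True [675.6  89.8  29.6] aim [675.11701369  89.77673924] 28
t 37.1417
pre 49.46031174559728
at [ 558.3 -292.2    6.5]
grip 48.5257868510859 52.16485261917114
lift 48.53193300019942 44.625
contact True [451.4 -58.7  10. ] aim [451.08298631 -58.57673924] 9
t 48.9667
```

View pics/w_mat4.png

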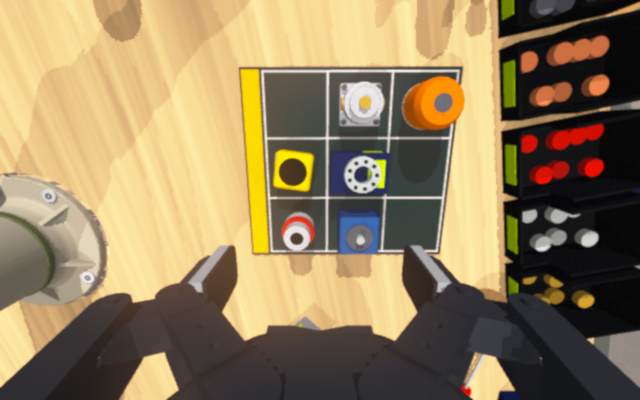

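The filter stands in the back-left square at (433,103), the coupling in the front-right at (297,232), and the bearing on the carton at (362,174). I'll do one numeric check before handing in.

```bash
python3 - <<'E'
from h import *
d=np.load("pics/w_mat4.npz"); im=cv2.imread("pics/w_mat4.png"); C=(d["arr_0"],d["arr_1"],d["arr_2"])
def tomat(w): c,s=np.cos(MA),np.sin(MA); return (w-MO)@np.array([[c,-s],[s,c]])
def t(n,m,roi,z): (x,y),r=cv2.minEnclosingCircle(blob(m,roi)); print(n,x,y,r,tomat(ray([x,y],z,C)).round(1))
t("filter",mask(im,(0,0,60),(179,80,150)),(428,90,30,26),73)
t("coup",mask(im,(0,0,0),(179,255,80)),(288,230,18,16),58)
t("bear",mask(im,(0,0,120),(179,45,255)),(340,150,45,48),60)
E
```

```text
filter 442.9827575683594 102.14655303955078 9.342499732971191 [[96.7 94.4]]
coup 297.8333435058594 237.1666717529297 2.838319778442383 [[-91.1 -94. ]]
bear 362.3196716308594 174.22540283203125 19.18975830078125 [[1.  0.9]]
```

```bash
python3 - <<'E'
from h import *
d=np.load("pics/w_mat4.npz"); im=cv2.imread("pics/w_mat4.png"); C=(d["arr_0"],d["arr_1"],d["arr_2"])
c=blob(mask(im,(0,120,80),(8,255,255))|mask(im,(172,120,80),(179,255,255)),(275,205,45,50))
w=ray(cv2.convexHull(c)[:,0],36,C)-MO; a,s=np.cos(MA),np.sin(MA); w=w@np.array([[a,-s],[s,a]]); print(w.min(0),w.max(0))
if abs((w.min(0)[0]+w.max(0)[0])/2+95)<3: print(manip.job_done(),manip.state()["time_s"])
E
```

```text
[-119.37997168 -111.40334893] [-67.35440787 -68.03144065]
the job is handed in; nothing more can be done
the job is handed in; nothing more can be done
```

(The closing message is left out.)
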